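Unbolt and open the guard of the router's vice

ROBOT

A 6-joint arm with a two-finger parallel gripper is mounted at the origin on the work surface. World frame = base frame: x ahead of the robot, y to its left, z up, the work surface at z = 0. Lengths are in m, angles in degrees, forces in N, time in s.
With the tool pointing down it reaches from about 0.3 to 0.75 m from the base axis. Payload 8.5 kg.
Tool frame: the origin (TCP) lies midway between the tips of the shut fingers; the grasp point (between the pads) lies 19 mm behind it (env.hold_point_z is the distance from the TCP to the grasp point, in m); z points along the fingers, y is the line along which they close (so a half turn about z gives the same grasp; the last joint's range is limited). The gripper opens to 85 mm and grips with 20 to 120 N. Pads are 22 mm wide; open, the fingers measure 114 mm over their backs; the gripper's body (76 mm by 85 mm) begins 54 mm behind the grasp point. The pads swing forward as they close: fully open they stand 13 mm farther back than shut.
Start: joints at [63.065, 21.807, 74.336, -0, 83.858, -12.336], TCP at [0.139, 0.532, 0.231] pointing down, gripper open.
Joint ranges: [-178.18, 178.18], [-50.72, 133.34], [12.68, 142.11], [-81.47, 261.47], [9.98, 163.14], [-165.26, 165.26]. Speed limits (degrees/s): [136.94, 136.94, 180, 180, 180, 180].

INTERFACE

Orientations are given as a 3x3 rotation matrix whose columns are the frame's x, y, z axes.
In Python, from rig import observe, get_image, camera_info, env gives the robot as it stands.
- The arm moves only by the tool drive_tool, never from a script. Its arguments are lists of equal length, an entry for each row: "offset": the shift along the tool's x, y, z in units of 40 mm (1.0 is 40 mm), a list of three; "turn": the turn, a rotation vector about the tool's x, y, z in units of 6 degrees (1.0 is 6 degrees), a list of three; "hand": the opening, from 0 (shut) to 1 (fully open). A call has exactly 10 rows; each row shifts and turns the commanded pose from where the row before left it, along the tool's axes as they then stand; what a row does not reach is not made up. A row lasts 1/8 s, in which the tool goes at most 62.5 mm and 10.7 degrees, less where a joint would pass 70% of its speed; a pose out of reach is approached as far as the arm can. A call is refused whole if a number of a shift passes 1 or a number of a turn 1, either way. A call with a gripper value outside its range is refused whole. The fingers move at their own pace and stop on an object; "newtons" is the grip in N (left out, the last holds). Time passes only in rows, so rows that do not move let the fingers close, or fill a call up. It gives the time, the measured TCP pose, the force, the opening and the grip force at its end, in the units of the state.
- observe(): the state, without advancing time (a new reading comes with each control period).
- get_image(name): name is "scene" or "top" or "wrist"; returns the picture (384x512x3 uint8, blue, green, red); there is no depth.
- camera_info(name): a dict with "fx", "fy", "cx", "cy" (pixels), "k1" (the pictures are not rectified: a ray, as slopes to the right and down, at radius r is drawn at 1 + k1 r^2 times it, then the intrinsics apply), "world_to_cam" (4x4, takes a point from world to camera coordinates). Camera axes: x right, y down, z forward; pixel columns grow to the right and rows downward; lengths in m; the calibration is good to about 2 mm. A picture is of the moment at which its call begins: read the wrist's pose just before it. camera_info takes no time and is no camera call; for the wrist camera it gives the pose at the moment of the call.
- env.close_job(): hands the job in; it is judged then, once.
The state is a dict: "time_s": time; "q": joint angles; "qvel": joint speeds; "joint_efforts": joint torques, N m; "position": TCP position; "tool_rot": TCP orientation; "ft_force": force on the tool from outside, world axes, zero at the start; "wrist_torque": the same for the moment, N m; "grip_width": finger opening in m; "gripper_force": force on a finger pad.
Only numpy, scipy, OpenCV 4.12 (cv2) and the standard library are available. Lean on these libraries where they do the work, as an engineer would, in place of code of your own. Each camera call takes 0.05 s, during which the arm holds its last target. There are 200 camera calls.

TASK

Open the guard over the vice on the router bed so that the part in it can be taken out: swing the catch that lies over the bolt's handle fully back, lift the handle up clear of its notch, slide the bolt fully out of the guard to the left, then push the guard away from the robot all the way back. Leave everything open at rest, and leave the loose tools and other things on the bench and bed where they are.

Things in the scene. Friction and masses are not known exactly. Their poses are not given: they have to be found in the camera images.
- bed: Fixed dark grey bed of a small router, plate x -60..310, y -170..300 mm, top z 12; place and yaw vary. Origin: at table height below the closed guard's front edge; +x away from the robot, +y to its left. 'Bed (x, y, z)' in the other entries is mm in this frame. On it: guard over a vice, left of it the bolt in its housing. Motor block at x 260..310, y -158..-102, top z 68.
- notch (a point): Notch in the front wall of the dark steel bolt housing, this point at bed (32, 125, 60). Housing x 28..72, y 92..215, top z 80. The notch is 20 mm wide, open at the top; the bolt's handle lies in it. The bolt is a 14 mm steel rod along y, axis at bed x 50, z 60; its right tip sits in the guard's lug.
- knob (a point): Centre of the 24 mm steel ball knob on the bolt's handle, a 12 mm steel rod with a 24 mm steel ball boss half-way; 80 mm from bolt axis to knob centre. At rest it points to the robot, 20 degrees above level: knob at bed (-25, 125, 87). Upright: bed (50, 125, 140); then it moves along +y with the bolt.
- handle (a joint): Turn of the handle about the bolt's axis, rad: 0 = in the notch, 20 degrees above level; grows as the knob goes up and away from the robot; 1.22 = upright, 1.4 = stop. Clears the notch at about 0.62; below that the bolt slides only 4 mm. With the catch over it, it lifts at most about 0.2. Friction keeps it where it is left; lifting takes 1 to 2 N at the knob.
- bolt (a joint): Slide of the bolt, m: 0 = locked in the guard's lug, grows as it is drawn out to the left (bed +y), stop at 0.055 = fully out. The tip leaves the lug at about 0.022. Friction about 2 N; stays where left. The handle rides along.
- catch_pin (a point): Point at z 117 on the upright steel pin (16 mm across, top z 137) at the free end of the catch: a steel bar 14 mm wide, z 90 to 98, lying along bed y over the handle, just in front of the housing. The pin is 140 mm from the pivot: closed at bed (15, 85), swung fully back at bed (155, 215).
- catch_pivot (a point): Top of the catch's pivot, 22 mm across, at bed (15, 225, 103), on a post just in front of the housing's left end. The bar swings level, over the housing.
- catch (a joint): Swing of the catch about its upright pivot, rad: 0 = over the handle; grows as the pin is pushed away from the robot and round to the left; stop at 1.5 = fully back, bar pointing away from the robot. Only beyond about 1.15 is it out of the way of the upright handle's slide. Friction 1 to 2 N at the pin; stays where left.
- guard_front (a point): Centre of the outer face of the guard's front apron, an upright aluminium strip 130 mm wide, z 75 to 120, facing the robot; at bed (0, -20, 97) when closed. The guard is a clear hood in an aluminium frame, x 0..160, y -85..45, top z 120, on rails; its steel lug for the bolt (x 30..70, y 46..69, top z 85) is on its left side.
- guard (a joint): Slide of the guard, m: 0 = closed over the vice, grows as it is pushed away from the robot (bed +x), stop at 0.12 = fully open. Friction about 3 N, mass about 0.7 kg; stays where left. Blocked while the bolt is in its lug.
- spanner: bystander: steel spanner, 150 mm long, lying on the bed to the right of the guard
- collet_nut: bystander: steel ring nut, 36 mm across, 22 mm high, on the bed's front right corner
- offcut: bystander: aluminium block 50 x 40 x 25 mm, on the bed behind the bolt housing, below the level at which the catch swings
- oil_can: bystander: grey can, 52 mm across, 75 mm high, on the bed's far left part
- screwdriver: bystander: screwdriver, 190 mm long, on the table left of the bed
- cup: bystander: grey plastic cup, 76 mm across, 90 mm high, left of the bed
- brush: bystander: brush, 180 mm long, on the table right of the bed

How it is judged:
By the outcome, as a careful person would: the job done as asked, in the order asked, and still so for the second after the job is handed in, with the robot touching nothing.
It also fails if it takes over 58 s, if anything falls off the work surface, if the arm or the gripper's body presses on something with over 40 N, if the wrist force passes 120 N, or if a joint passes its speed limit or range.

## Working session

There is one attempt and no reset: what is moved stays moved. The work goes in short steps, Python scripts to look and compute and a tool call to move; the robot and the scene stay as the last step left them, time stands still between calls to the robot, and variables do not carry over. Pictures are saved under pics/ and viewed, at most 10 in all, crops included, and the job is handed in when it is done.

Besides the shell and the picture viewer there is one more tool, called after "Emit:" by a JSON object that holds its "fn" and its "kwargs". drive_tool: Moves the arm, as the interface text tells. Its arguments: {"type":"object","properties":{"offset":{"type":"array"},"turn":{"type":"array"},"hand":{"type":"array"},"newtons":{"type":"number"}},"required":["offset","turn","hand"]}

```bash
mkdir -p pics; ls; python3 - <<'E'
from rig import observe,get_image,camera_info,env
import cv2
s=observe();print(s['time_s'],s['position'],s['tool_rot'],s['ft_force'])
for n in('scene','top'):
    cv2.imwrite(f'pics/{n}0.png',get_image(n)); c=camera_info(n);print(n,c)
E
```

```text
pics
0.0 [0.13852492 0.53196193 0.23072221] [[-9.67702701e-01  2.52093405e-01 -6.30248500e-04]
 [ 2.52094035e-01  9.67701869e-01 -1.29985353e-03]
 [ 2.82208149e-04 -1.41675366e-03 -9.99998957e-01]] [-0.48682288  0.33503041  0.38119731]
scene {'fx': 477.97784265342983, 'fy': 477.97784265342983, 'cx': 258.05997108662916, 'cy': 189.01486656087718, 'k1': 0.06335089778222756, 'world_to_cam': array([[ 0.79524097,  0.60624285,  0.00783593, -0.43239129],
       [ 0.51609673, -0.67009589, -0.53349383, -0.2771477 ],
       [-0.318176  ,  0.42830025, -0.84576766,  2.12189834],
       [ 0.        ,  0.        ,  0.        ,  1.        ]])}
top {'fx': 409.6898488428138, 'fy': 409.6898488428138, 'cx': 257.24706444292497, 'cy': 189.1725876783257, 'k1': -0.02010854449794246, 'world_to_cam': array([[ 1.85507119e-02, -9.99827639e-01,  7.50782934e-04,
        -5.33828594e-02],
       [-9.74214277e-01, -1.82443535e-02, -2.24885942e-01,
         5.97779685e-01],
       [ 2.24860878e-01,  3.44037086e-03, -9.74384806e-01,
         1.15521998e+00],
       [ 0.00000000e+00,  0.00000000e+00,  0.00000000e+00,
         1.00000000e+00]])}
```

```bash
python3 - <<'E'
import cv2
for n in('scene','top'):
    i=cv2.imread(f'pics/{n}0.png');cv2.imwrite(f'pics/{n}0b.png',cv2.resize(i,(800,600),interpolation=cv2.INTER_CUBIC))
E
```

```text
(no output)
```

View pics/top0b.png

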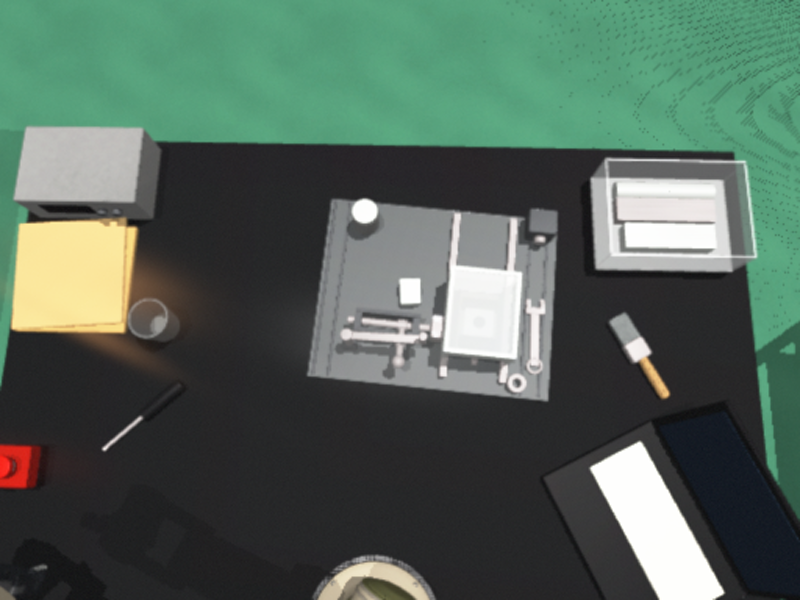

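View pics/scene0b.png

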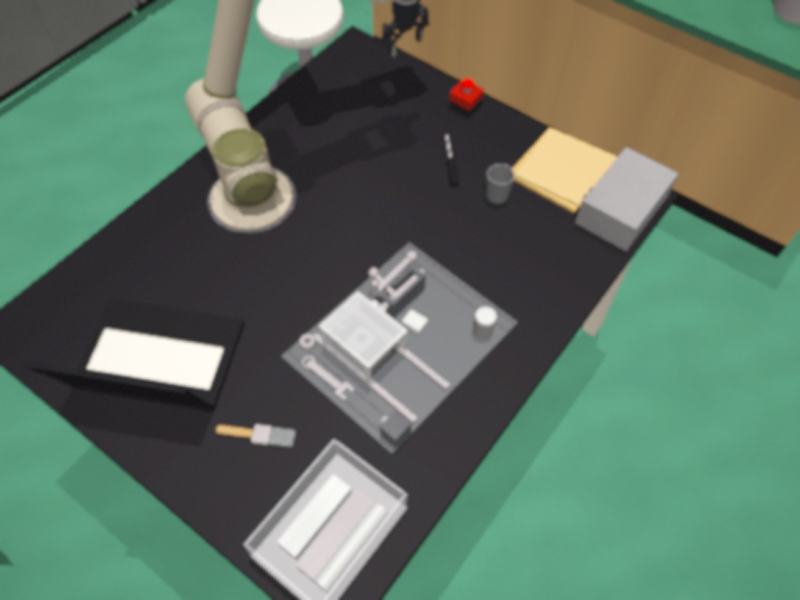

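The top view shows the bed corners at (308,377), (331,199), (557,211) and (548,401) in the enlarged picture. The scene view shows the same corners at (410,242), (517,322), (393,451) and (283,355). I'll fit the bed pose to these.

```bash
cat > h.py <<'E'
import numpy as np, cv2, json
from scipy.optimize import least_squares
from rig import observe,get_image,camera_info,env
def proj(c,P):
    p=np.c_[np.atleast_2d(P),np.ones(len(np.atleast_2d(P)))]@c['world_to_cam'].T
    s=p[:,:2]/p[:,2:3]; s=s*(1+c['k1']*(s**2).sum(1,keepdims=True))
    return s*[c['fx'],c['fy']]+[c['cx'],c['cy']]
def b2w(b,P):  # b=(x,y,yaw) P in mm
    P=np.atleast_2d(P)/1000.; c,s=np.cos(b[2]),np.sin(b[2])
    return np.c_[b[0]+c*P[:,0]-s*P[:,1],b[1]+s*P[:,0]+c*P[:,1],P[:,2]]
def fit(obs,b0=(.45,0,0)): # obs: list (cam, bedpts, px)
    r=lambda b:np.concatenate([(proj(c,b2w(b,P))-px).ravel() for c,P,px in obs])
    o=least_squares(r,b0); return o.x,r(o.x)
E
python3 - <<'E'
from h import *
C=[(-60,300,12),(310,300,12),(310,-170,12),(-60,-170,12)]
t=np.array([(308,377),(331,199),(557,211),(548,401)])/1.5625
s=np.array([(410,242),(517,322),(393,451),(283,355)])/1.5625
ct,cs=camera_info('top'),camera_info('scene')
for o in([(ct,C,t)],[(cs,C,s)],[(ct,C,t),(cs,C,s)]):
    b,r=fit(o);print(b.round(4),r.round(1))
np.save('b.npy',b)
i=cv2.imread('pics/top0.png');x0,y0=185,110;k=5
K=[(-25,125,87),(15,85,137),(15,225,103),(0,45,120),(0,-85,120),(160,45,120),(160,-85,120),(28,92,80),(72,215,80)]
cr=cv2.resize(i[y0:y0+150,x0:x0+160],None,fx=k,fy=k,interpolation=cv2.INTER_CUBIC)[:600]
cr=cr[:, :800]
cr=cv2.resize(i[175:255,205:315],None,fx=7,fy=7,interpolation=cv2.INTER_CUBIC)
for q in proj(ct,b2w(b,K)): cv2.drawMarker(cr,tuple(int(v) for v in (q-[205,175]+.5)*7),(0,0,255),0,12,1)
cv2.imwrite('pics/crop.png',cr)
E
```

```text
[ 0.4866 -0.1662 -0.0682] [ 0.2 -0.5 -0.9 -0.6 -0.6  3.7  1.2 -2.4]
[ 0.4892 -0.1581 -0.0866] [-0.  -0.3  0.8 -0.6 -0.2  0.7 -0.5 -0.1]
[ 0.4877 -0.1632 -0.0748] [-0.8 -1.5 -1.1 -1.4 -0.9  3.8  0.1 -2.4 -1.8 -0.1 -0.3 -1.  -0.3  1.2
 -1.5  1.1]
```

View pics/crop.png

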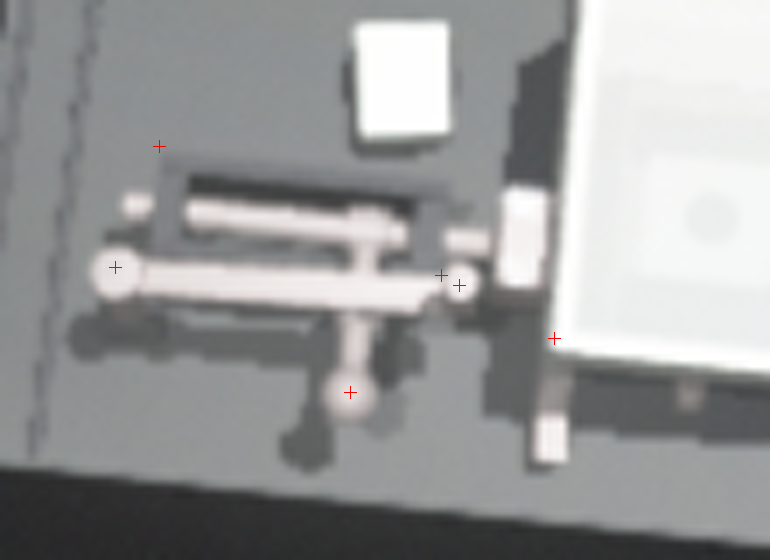

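The crop shows the pivot top at (116,271), the pin top at (460,283), the knob at (349,389) and the guard's front-left corner at (553,347). The overlay is within about 1 px, so I'll refit on these near points.

```bash
python3 - <<'E'
from h import *
ct=camera_info('top')
K=[(15,225,103),(15,85,137),(-25,125,87),(0,45,120)]
px=np.array([(116,271),(460,283),(349,389),(553,347)])/7+[205,175]-.5
b,r=fit([(ct,K,px)]);print(b.round(4),np.degrees(b[2]),r.round(1))
np.save('b.npy',b)
for n,p in dict(pin=(15,85,117),pinback=(155,215,117),knob=(-25,125,87),up=(50,125,140),upout=(50,180,140),gf=(0,-20,97)).items(): print(n,b2w(b,p).round(4))
s=observe();print(s['time_s'],s['position'])
E
```

```text
[ 0.4865 -0.163  -0.0804] -4.604797195290719 [-0.1 -0.5 -0.1  0.7  0.1  0.7  0.1 -0.8]
pin [[ 0.5083 -0.0795  0.117 ]]
pinback [[0.6583 0.0388 0.117 ]]
knob [[ 0.4716 -0.0364  0.087 ]]
up [[ 0.5464 -0.0424  0.14  ]]
upout [[0.5508 0.0124 0.14  ]]
gf [[ 0.4849 -0.183   0.097 ]]
0.1 [0.13850376 0.53201145 0.23078031]
```

```bash
cat >> h.py <<'E'
from scipy.spatial.transform import Rotation as R
b=np.load('b.npy')
def target(p,ang): # bed point mm for TCP; tool y at ang deg from bed +x (ccw), z down
    h=b[2]+np.radians(ang); y=np.array([np.cos(h),np.sin(h),0]); z=np.array([0,0,-1.])
    return b2w(b,p)[0],np.c_[np.cross(y,z),y,z]
def plan(wps,start=None): # wps: (p,ang,n)
    s=observe(); P,Q=(s['position'],s['tool_rot']) if start is None else target(*start)
    print('t',s['time_s'],'F',np.round(s['ft_force'],1),'q',np.round(s['q']),'w',s['grip_width'])
    print('bed', np.round(bed(s['position']),1))
    for p,a,n in wps:
        P1,Q1=target(p,a)
        rv=R.from_matrix(Q.T@Q1).as_rotvec()/n
        O=[];T=[]
        for k in range(n):
            o=np.round(Q.T@((P1-P)/(n-k))/.04,2); t=np.round(np.degrees(rv)/6,2)
            O.append(o.tolist());T.append(t.tolist())
            P=P+Q@o*.04; Q=Q@R.from_rotvec(np.radians(t*6)).as_matrix()
        print(p,a,n,'\n',O,'\n',T)
def bed(w):
    c,s=np.cos(b[2]),np.sin(b[2]);d=np.array(w)-[b[0],b[1],0]
    return np.array([c*d[0]+s*d[1],-s*d[0]+c*d[1],d[2]])*1000
E
python3 -c "
from h import *
plan([((15,85,190),0,19),((15,85,106),0,3)])"
```

```text
t 0.1 F [-0.1  0.7 -0.1] q [ 63.  22.  74.   0.  84. -12.] w 0.08549374894054416
bed [-402.7  664.9  230.8]
(15, 85, 190) 0 19 
 [[-0.67, -0.66, 0.05], [-0.72, -0.6, 0.05], [-0.76, -0.55, 0.05], [-0.8, -0.49, 0.06], [-0.83, -0.43, 0.05], [-0.86, -0.37, 0.06], [-0.89, -0.31, 0.05], [-0.91, -0.24, 0.06], [-0.93, -0.17, 0.05], [-0.94, -0.11, 0.06], [-0.94, -0.04, 0.05], [-0.94, 0.03, 0.06], [-0.93, 0.1, 0.05], [-0.93, 0.17, 0.06], [-0.91, 0.24, 0.05], [-0.89, 0.3, 0.06], [-0.87, 0.37, 0.05], [-0.83, 0.43, 0.06], [-0.8, 0.49, 0.05]] 
 [[-0.0, 0.0, 0.7], [-0.0, 0.0, 0.7], [-0.0, 0.0, 0.7], [-0.0, 0.0, 0.7], [-0.0, 0.0, 0.7], [-0.0, 0.0, 0.7], [-0.0, 0.0, 0.7], [-0.0, 0.0, 0.7], [-0.0, 0.0, 0.7], [-0.0, 0.0, 0.7], [-0.0, 0.0, 0.7], [-0.0, 0.0, 0.7], [-0.0, 0.0, 0.7], [-0.0, 0.0, 0.7], [-0.0, 0.0, 0.7], [-0.0, 0.0, 0.7], [-0.0, 0.0, 0.7], [-0.0, 0.0, 0.7], [-0.0, 0.0, 0.7]]
(15, 85, 106) 0 3 
 [[-0.0, 0.0, 0.7], [-0.0, 0.0, 0.7], [-0.0, 0.0, 0.7]] 
 [[-0.0, 0.0, 0.01], [-0.0, 0.0, 0.01], [-0.0, 0.0, 0.01]]
```

Emit:
{"fn": "drive_tool", "kwargs": {"offset": [[-0.67,-0.66,0.05],[-0.72,-0.6,0.05],[-0.76,-0.55,0.05],[-0.8,-0.49,0.06],[-0.83,-0.43,0.05],[-0.86,-0.37,0.06],[-0.89,-0.31,0.05],[-0.91,-0.24,0.06],[-0.93,-0.17,0.05],[-0.94,-0.11,0.06]], "turn": [[0,0,0.7],[0,0,0.7],[0,0,0.7],[0,0,0.7],[0,0,0.7],[0,0,0.7],[0,0,0.7],[0,0,0.7],[0,0,0.7],[0,0,0.7]], "hand": [1,1,1,1,1,1,1,1,1,1]}}

```text
time_s: 1.35
position: [0.3335, 0.2093, 0.2095]
tool_rot: [[-0.548, 0.836, -0.0], [0.836, 0.548, -0.0], [0.0, -0.0, -1.0]]
ft_force: [0.0, 0.5, -0.1]
grip_width: 0.0852
gripper_force: 0.0
```

Emit:
{"fn": "drive_tool", "kwargs": {"offset": [[-0.94,-0.04,0.05],[-0.94,0.03,0.06],[-0.93,0.1,0.05],[-0.93,0.17,0.06],[-0.91,0.24,0.05],[-0.89,0.3,0.06],[-0.87,0.37,0.05],[-0.83,0.43,0.06],[-0.8,0.49,0.05],[0,0,0]], "turn": [[0,0,0.7],[0,0,0.7],[0,0,0.7],[0,0,0.7],[0,0,0.7],[0,0,0.7],[0,0,0.7],[0,0,0.7],[0,0,0.7],[0,0,0]], "hand": [1,1,1,1,1,1,1,1,1,1]}}

```text
time_s: 2.6
position: [0.509, -0.0808, 0.1893]
tool_rot: [[0.079, 0.997, -0.001], [0.997, -0.079, 0.0], [0.0, -0.001, -1.0]]
ft_force: [-0.1, 0.3, 0.5]
grip_width: 0.0852
gripper_force: 0.0
```

```bash
python3 -c "
from h import *
plan([((15,85,107),0,4)])
i=get_image('wrist');c=camera_info('wrist')
for q in proj(c,b2w(b,[(15,85,137),(15,225,103),(-25,125,87)])): cv2.drawMarker(i,tuple(int(v) for v in q),(0,0,255),0,12,1);print(q)
cv2.imwrite('pics/w1.png',i)"
```

```text
t 2.6 F [-0.1  0.3  0.5] q [-22.  20.  84.  -0.  76. -18.] w 0.0852272761606878
bed [ 15.8  83.8 189.3]
(15, 85, 107) 0 4 
 [[0.01, -0.0, 0.51], [0.01, -0.01, 0.52], [0.0, -0.0, 0.51], [0.01, -0.01, 0.52]] 
 [[-0.0, -0.0, 0.0], [-0.0, -0.0, 0.0], [-0.0, -0.0, 0.0], [-0.0, -0.0, 0.0]]
[255.90821593 220.09410624]
[256.48511637   8.06583186]
[206.34891372 150.54997441]
```

View pics/w1.png

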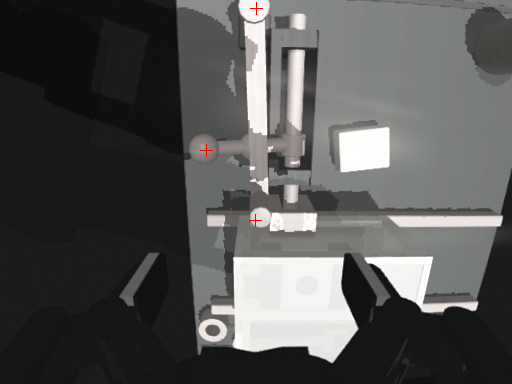

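The wrist view shows the pin top at (260,217) against a predicted (256,220), so the bed pose is good to about 2 mm. Descend and grip the pin.

Emit:
{"fn": "drive_tool", "kwargs": {"offset": [[0.01,0.01,0.5],[0.01,0.01,0.5],[0.01,0,0.5],[0.01,0,0.55],[0,0,0],[0,0,0],[0,0,0],[0,0,0],[0,0,0],[0,0,0]], "turn": [[0,0,0],[0,0,0],[0,0,0],[0,0,0],[0,0,0],[0,0,0],[0,0,0],[0,0,0],[0,0,0],[0,0,0]], "hand": [1,1,1,0.6,0.1,0.1,0.1,0.1,0.1,0.1], "newtons": 30}}

```text
time_s: 3.9
position: [0.5098, -0.0776, 0.1091]
tool_rot: [[0.077, 0.997, 0.002], [0.997, -0.077, -0.0], [-0.0, 0.002, -1.0]]
ft_force: [0.6, 1.9, 6.6]
grip_width: 0.0149
gripper_force: 29.7
```

Emit:
{"fn": "drive_tool", "kwargs": {"offset": [[0.02,0.37,0],[0.02,0.365,0],[0.02,0.365,0],[0.02,0.365,0],[0.02,0.365,0],[0.02,0.365,0],[0.02,0.365,0],[0.02,0.365,0],[0.02,0.365,0],[0,0,0]], "turn": [[0,0,-1],[0,0,-1],[0,0,-1],[0,0,-1],[0,0,-1],[0,0,-1],[0,0,-1],[0,0,-1],[0,0,-1],[0,0,0]], "hand": [0.1,0.1,0.1,0.1,0.1,0.1,0.1,0.1,0.1,0.1]}}

```text
time_s: 5.15
position: [0.6265, -0.0271, 0.1091]
tool_rot: [[-0.763, 0.646, -0.0], [0.646, 0.763, 0.001], [0.001, 0.001, -1.0]]
ft_force: [-4.5, 4.1, 8.8]
grip_width: 0.0148
gripper_force: 29.9
```

```bash
python3 -c "
from h import *
s=observe();p=bed(s['position']);print(p,np.degrees(np.arctan2(p[0]-15,225-p[1])),np.hypot(p[0]-15,225-p[1]),s['grip_width'],s['ft_force'])"
```

```text
[128.59550659 146.70090868 109.08112584] 55.42228777625119 137.96625246225935 0.014802382987047434 [-4.46240051  4.11891243  8.76334484]
```

Emit:
{"fn": "drive_tool", "kwargs": {"offset": [[0.02,0.365,0],[0.02,0.365,0],[0.02,0.365,0],[0.02,0.365,0],[0.02,0.3,0],[0,0.08,0],[0,0.05,0],[0,0,0],[0,0,0],[0,0,0]], "turn": [[0,0,-1],[0,0,-1],[0,0,-1],[0,0,-1],[0,0,-1],[0,0,0],[0,0,0],[0,0,0],[0,0,0],[0,0,0]], "hand": [0.1,0.1,0.1,0.1,0.1,0.1,0.1,0.1,0.1,0.1]}}

```text
time_s: 6.4
position: [0.6559, 0.0387, 0.1091]
tool_rot: [[-0.984, 0.18, -0.004], [0.18, 0.984, -0.002], [0.003, -0.002, -1.0]]
ft_force: [-11.5, -4.5, 9.9]
grip_width: 0.015
gripper_force: 30.1
```

```bash
cat > a.py <<'E'
from h import *
s=observe();p=bed(s['position']);print(p,np.degrees(np.arctan2(p[0]-15,225-p[1])),np.hypot(p[0]-15,225-p[1]),s['grip_width'],s['ft_force'])
E
python3 a.py
```

```text
[152.60037893 214.71616275 109.05503729] 85.72583240512235 137.98413528343696 0.014965676278717024 [-11.51974567  -4.48493224   9.91157617]
```

Emit:
{"fn": "drive_tool", "kwargs": {"offset": [[0,0.05,0],[0,0.05,0],[0,0,0],[0,0,0],[0,0,0],[0,0,0],[0,0,0],[0,0,0],[0,0,0],[0,0,0]], "turn": [[0,0,0],[0,0,0],[0,0,0],[0,0,0],[0,0,0],[0,0,0],[0,0,0],[0,0,0],[0,0,0],[0,0,0]], "hand": [0.1,0.1,0.1,0.1,0.1,0.1,0.1,0.1,0.1,0.1]}}

```text
time_s: 7.65
position: [0.6561, 0.0392, 0.109]
tool_rot: [[-0.983, 0.182, -0.006], [0.182, 0.983, -0.007], [0.004, -0.008, -1.0]]
ft_force: [-14.5, -18.0, 10.1]
grip_width: 0.0145
gripper_force: 30.7
```

```bash
python3 a.py
```

```text
[152.80271841 215.21301488 108.97152639] 85.9375768275141 138.14982547319897 0.014466609346692196 [-14.46339919 -17.99763846  10.06749778]
```

Emit:
{"fn": "drive_tool", "kwargs": {"offset": [[0,-0.05,0],[0,0,0],[0,0,0],[0,0,-0.5],[0,0,-0.8],[0,0,0],[0,0,0],[0,0,0],[0,0,0],[0,0,0]], "turn": [[0,0,0],[0,0,0],[0,0,0],[0,0,0],[0,0,0],[0,0,0],[0,0,0],[0,0,0],[0,0,0],[0,0,0]], "hand": [0.5,0.5,0.5,0.6,0.6,0.6,0.6,0.6,0.6,0.6]}}

```text
time_s: 8.9
position: [0.6578, 0.0414, 0.1598]
tool_rot: [[-0.984, 0.181, -0.001], [0.181, 0.984, 0.0], [0.001, -0.0, -1.0]]
ft_force: [-0.5, -0.9, 0.2]
grip_width: 0.0513
gripper_force: 0.0
```

```bash
python3 -c "
from h import *
plan([((-25,125,160),90,7),((-25,125,69),90,4)])
cv2.imwrite('pics/w2.png',get_image('wrist'))"
```

```text
t 8.9 F [-0.5 -0.9  0.2] q [ -7.  36.  62.   0.  82. -86.] w 0.051281957100148774
bed [154.3 217.5 159.8]
(-25, 125, 160) 90 7 
 [[0.6, -0.39, -0.0], [0.61, -0.39, -0.0], [0.62, -0.38, -0.0], [0.62, -0.36, -0.0], [0.63, -0.36, -0.0], [0.63, -0.35, -0.0], [0.63, -0.33, -0.0]] 
 [[-0.0, -0.0, -0.14], [-0.0, -0.0, -0.14], [-0.0, -0.0, -0.14], [-0.0, -0.0, -0.14], [-0.0, -0.0, -0.14], [-0.0, -0.0, -0.14], [-0.0, -0.0, -0.14]]
(-25, 125, 69) 90 4 
 [[0.0, -0.0, 0.57], [0.0, -0.0, 0.57], [0.0, -0.0, 0.57], [0.0, -0.0, 0.56]] 
 [[0.0, -0.0, 0.0], [0.0, -0.0, 0.0], [0.0, -0.0, 0.0], [0.0, -0.0, 0.0]]
```

View pics/w2.png

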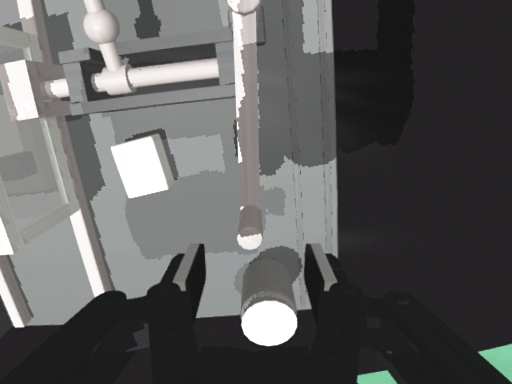

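The wrist view shows the catch fully back, with its pin at (250,238), and the handle free. Now to the knob.

Emit:
{"fn": "drive_tool", "kwargs": {"offset": [[0.6,-0.39,0],[0.61,-0.39,0],[0.62,-0.38,0],[0.62,-0.36,0],[0.63,-0.36,0],[0.63,-0.35,0],[0.63,-0.33,0],[0,0,0],[0,0,0],[0,0,0]], "turn": [[0,0,-0.14],[0,0,-0.14],[0,0,-0.14],[0,0,-0.14],[0,0,-0.14],[0,0,-0.14],[0,0,-0.14],[0,0,0],[0,0,0],[0,0,0]], "hand": [0.6,0.6,0.6,0.6,0.6,0.6,0.6,0.6,0.6,0.6]}}

```text
time_s: 10.2
position: [0.4725, -0.0361, 0.1601]
tool_rot: [[-0.997, 0.078, 0.0], [0.078, 0.997, -0.0], [-0.0, -0.0, -1.0]]
ft_force: [1.4, 0.6, 0.9]
grip_width: 0.0512
gripper_force: 0.0
```

```bash
python3 -c "
from h import *
plan([((-25,125,69),90,4)])
i=get_image('wrist');c=camera_info('wrist')
for q in proj(c,b2w(b,[(-25,125,87)])): cv2.drawMarker(i,tuple(int(v) for v in q),(0,0,255),0,12,1)
cv2.imwrite('pics/w3.png',i)"
```

```text
t 10.2 F [1.4 0.6 0.9] q [ -19.   18.   93.    0.   69. -104.] w 0.0511556409446308
bed [-24.2 125.4 160.1]
(-25, 125, 69) 90 4 
 [[0.01, -0.0, 0.57], [0.0, -0.0, 0.57], [0.01, -0.01, 0.57], [0.0, -0.0, 0.57]] 
 [[-0.0, 0.0, 0.0], [-0.0, 0.0, 0.0], [-0.0, 0.0, 0.0], [-0.0, 0.0, 0.0]]
```

View pics/w3.png

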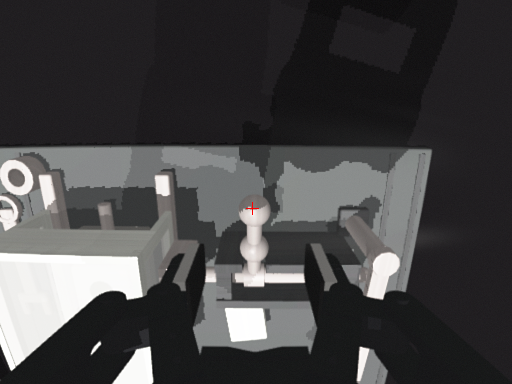

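The knob sits at (254,210), matching the prediction of (252,208). Descend and grip.

Emit:
{"fn": "drive_tool", "kwargs": {"offset": [[0,0.01,0.57],[0,0,0.57],[0,0,0.57],[0,0,0.56],[0,0,0],[0,0,0],[0,0,0],[0,0,0],[0,0,0],[0,0,0]], "turn": [[0,0,0],[0,0,0],[0,0,0],[0,0,0],[0,0,0],[0,0,0],[0,0,0],[0,0,0],[0,0,0],[0,0,0]], "hand": [0.6,0.6,0.6,0.6,0.2,0.2,0.2,0.2,0.2,0.2], "newtons": 25}}

```text
time_s: 11.5
position: [0.4721, -0.0358, 0.0695]
tool_rot: [[-0.997, 0.079, 0.001], [0.079, 0.997, -0.0], [-0.001, -0.0, -1.0]]
ft_force: [1.6, 1.0, -0.5]
grip_width: 0.0221
gripper_force: 24.6
```

```bash
python3 -c "
from h import *
s=observe();p=bed(s['position']);d=p-np.array([-25,125,68]);print(d,s['grip_width'])
A=lambda a:((50-80*np.cos(np.radians(a))+d[0],125+d[1],60+80*np.sin(np.radians(a))-19+1),90,1)
plan([A(a) for a in np.arange(26,91,6.4)])"
```

```text
[0.37819297 0.61909743 1.5281656 ] 0.022117487128362243
t 11.5 F [ 1.6  1.  -0.5] q [ -19.   26.  100.    0.   55. -104.] w 0.022117487128362243
bed [-24.6 125.6  69.5]
(np.float64(-21.525330738179004), np.float64(125.61909742527833), np.float64(77.06969174312619)) 90 1 
 [[-0.08, -0.0, -0.19]] 
 [[-0.0, 0.01, 0.01]]
(np.float64(-17.168041074406855), np.float64(125.61909742527833), np.float64(84.86614359831972)) 90 1 
 [[-0.11, -0.0, -0.19]] 
 [[-0.0, -0.0, 0.0]]
(np.float64(-11.968844228763583), np.float64(125.61909742527833), np.float64(92.12830490915684)) 90 1 
 [[-0.13, -0.0, -0.19]] 
 [[-0.0, -0.0, 0.0]]
(np.float64(-5.992543831333233), np.float64(125.61909742527833), np.float64(98.76565892292166)) 90 1 
 [[-0.15, -0.0, -0.16]] 
 [[-0.0, -0.0, 0.0]]
(np.float64(0.6863705434895202), np.float64(125.61909742527833), np.float64(104.69547658606717)) 90 1 
 [[-0.16, -0.0, -0.15]] 
 [[-0.0, -0.0, 0.0]]
(np.float64(7.984651827097945), np.float64(125.61909742527833), np.float64(109.84384769251406)) 90 1 
 [[-0.19, -0.0, -0.13]] 
 [[-0.0, -0.0, 0.0]]
(np.float64(15.81133306159575), np.float64(125.61909742527833), np.float64(114.14660211240908)) 90 1 
 [[-0.19, -0.0, -0.11]] 
 [[-0.0, -0.0, 0.0]]
(np.float64(24.068861226667675), np.float64(125.61909742527833), np.float64(117.55010961899848)) 90 1 
 [[-0.21, -0.0, -0.08]] 
 [[-0.0, -0.0, 0.0]]
(np.float64(32.65431315619696), np.float64(125.61909742527833), np.float64(120.01194834444505)) 90 1 
 [[-0.21, -0.0, -0.06]] 
 [[-0.0, -0.0, 0.0]]
(np.float64(41.4606783892483), np.float64(125.61909742527833), np.float64(121.50143353284773)) 90 1 
 [[-0.22, -0.0, -0.04]] 
 [[-0.0, -0.0, 0.0]]
(np.float64(50.37819296575434), np.float64(125.61909742527833), np.float64(122.0)) 90 1 
 [[-0.22, -0.0, -0.01]] 
 [[-0.0, -0.0, 0.0]]
```

Emit:
{"fn": "drive_tool", "kwargs": {"offset": [[-0.08,0,-0.19],[-0.11,0,-0.19],[-0.13,0,-0.18],[-0.15,0,-0.17],[-0.17,0,-0.15],[-0.18,0,-0.13],[-0.2,0,-0.11],[-0.2,0,-0.08],[-0.21,0,-0.06],[-0.22,0,-0.04]], "turn": [[0,0,0],[0,0,0],[0,0,0],[0,0,0],[0,0,0],[0,0,0],[0,0,0],[0,0,0],[0,0,0],[0,0,0]], "hand": [0.2,0.2,0.2,0.2,0.2,0.2,0.2,0.2,0.2,0.2]}}

```text
time_s: 12.75
position: [0.5382, -0.0412, 0.1215]
tool_rot: [[-0.997, 0.079, 0.0], [0.079, 0.997, -0.0], [-0.0, -0.0, -1.0]]
ft_force: [-1.6, -2.1, -1.7]
grip_width: 0.0222
gripper_force: 24.6
```

```bash
python3 a.py
```

```text
[ 41.72273904 125.62236927 121.50043921] 15.050866496741365 102.90781443259888 0.022178335704411183 [-1.61672758 -2.10145135 -1.68792722]
```

Emit:
{"fn": "drive_tool", "kwargs": {"offset": [[-0.2,0,-0.01],[0,0.15,0],[0,0.2,0],[0,0.2,0],[0,0.2,0],[0,0.2,0],[0,0.2,0],[0,0.2,0],[0,0.05,0],[0,0,0]], "turn": [[0,0,0],[0,0,0],[0,0,0],[0,0,0],[0,0,0],[0,0,0],[0,0,0],[0,0,0],[0,0,0],[0,0,0]], "hand": [0.2,0.2,0.2,0.2,0.2,0.2,0.2,0.2,0.2,0.2]}}

```text
time_s: 14.0
position: [0.5499, 0.013, 0.1218]
tool_rot: [[-0.997, 0.079, -0.0], [0.079, 0.997, -0.003], [0.0, -0.003, -1.0]]
ft_force: [-1.8, -10.6, 2.1]
grip_width: 0.0222
gripper_force: 25.3
```

```bash
python3 a.py
```

```text
[ 49.0839768  180.52240234 121.80223987] 37.4635900430546 56.035472406182045 0.022204241307635122 [ -1.75461264 -10.55235273   2.08992749]
```

Emit:
{"fn": "drive_tool", "kwargs": {"offset": [[0,0.05,0],[0,0.03,0],[0,0,0],[0,0,0],[0,0,0],[0,-0.08,0],[0,0,0],[0,0,0],[0,0,-0.5],[0,0,-0.8]], "turn": [[0,0,0],[0,0,0],[0,0,0],[0,0,0],[0,0,0],[0,0,0],[0,0,0],[0,0,0],[0,0,0],[0,0,0]], "hand": [0.2,0.2,0.2,0.2,0.2,0.5,0.6,0.6,0.6,0.6]}}

```text
time_s: 15.25
position: [0.5495, 0.0148, 0.1735]
tool_rot: [[-0.997, 0.078, -0.002], [0.078, 0.997, 0.001], [0.003, 0.001, -1.0]]
ft_force: [0.7, -0.4, 1.0]
grip_width: 0.051
gripper_force: 0.0
```

```bash
python3 -c "
from h import *
plan([((-45,-20,185),90,7),((-45,-20,86),90,4)])
i=get_image('top')[155:255,195:335];cv2.imwrite('pics/t2.png',cv2.resize(i,None,fx=5.7,fy=5.7,interpolation=2))"
```

```text
t 15.25 F [ 0.7 -0.4  1. ] q [-11.  25.  80.   0.  76. -96.] w 0.051049854563399936
bed [ 48.5 182.3 173.5]
(-45, -20, 185) 90 7 
 [[0.34, -0.72, -0.04], [0.33, -0.72, -0.04], [0.34, -0.72, -0.04], [0.33, -0.72, -0.04], [0.34, -0.72, -0.04], [0.33, -0.73, -0.04], [0.34, -0.72, -0.04]] 
 [[0.0, -0.0, 0.0], [0.0, -0.0, 0.0], [0.0, -0.0, 0.0], [0.0, -0.0, 0.0], [0.0, -0.0, 0.0], [0.0, -0.0, 0.0], [0.0, -0.0, 0.0]]
(-45, -20, 86) 90 4 
 [[-0.0, -0.0, 0.62], [-0.0, -0.0, 0.62], [-0.0, -0.0, 0.62], [-0.0, -0.0, 0.61]] 
 [[0.0, -0.01, 0.0], [0.0, -0.01, 0.0], [0.0, -0.01, 0.0], [0.0, -0.01, 0.0]]
```

View pics/t2.png

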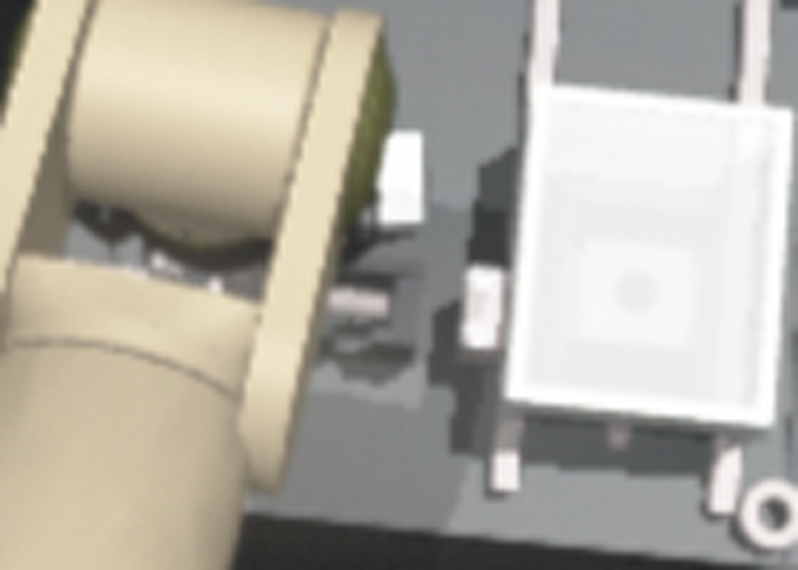

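The bolt's tip at (388,302) is well clear of the lug at (463,305). Next, the fingers go shut to the front of the apron.

Emit:
{"fn": "drive_tool", "kwargs": {"offset": [[0.34,-0.72,-0.04],[0.33,-0.72,-0.04],[0.34,-0.72,-0.04],[0.33,-0.72,-0.04],[0.34,-0.72,-0.04],[0.33,-0.73,-0.04],[0.34,-0.72,-0.04],[0,0,0.3],[0,0,0.7],[0,0,0.7]], "turn": [[0,0,0],[0,0,0],[0,0,0],[0,0,0],[0,0,0],[0,0,0],[0,0,0],[0,0,0],[0,0,0],[0,0,0]], "hand": [0.6,0.6,0.3,0,0,0,0,0,0,0]}}

```text
time_s: 16.55
position: [0.4407, -0.1787, 0.1157]
tool_rot: [[-0.997, 0.078, 0.0], [0.078, 0.997, 0.0], [-0.0, 0.0, -1.0]]
ft_force: [0.1, 0.0, 0.4]
grip_width: 0.0003
gripper_force: 0.0
```

```bash
python3 -c "
from h import *
plan([((-14,-20,92),90,4),((100,-20,92),90,12)])"
```

```text
t 16.55 F [0.1 0.  0.4] q [ -36.   22.   96.    0.   62. -122.] w 0.0002938797618784163
bed [-44.5 -19.3 115.7]
(-14, -20, 92) 90 4 
 [[-0.19, -0.0, 0.15], [-0.19, -0.01, 0.15], [-0.19, -0.0, 0.15], [-0.19, -0.01, 0.14]] 
 [[0.0, 0.0, 0.01], [0.0, 0.0, 0.01], [0.0, 0.0, 0.01], [0.0, 0.0, 0.01]]
(100, -20, 92) 90 12 
 [[-0.24, 0.0, 0.0], [-0.24, 0.0, 0.0], [-0.24, 0.0, 0.0], [-0.24, 0.0, 0.0], [-0.24, 0.0, 0.0], [-0.24, 0.0, 0.0], [-0.24, 0.0, 0.0], [-0.23, 0.0, 0.0], [-0.24, 0.0, 0.0], [-0.23, 0.0, 0.0], [-0.24, 0.0, 0.0], [-0.23, 0.01, 0.0]] 
 [[0.0, 0.0, -0.0], [0.0, 0.0, -0.0], [0.0, 0.0, -0.0], [0.0, 0.0, -0.0], [0.0, 0.0, -0.0], [0.0, 0.0, -0.0], [0.0, 0.0, -0.0], [0.0, 0.0, -0.0], [0.0, 0.0, -0.0], [0.0, 0.0, -0.0], [0.0, 0.0, -0.0], [0.0, 0.0, -0.0]]
```

Emit:
{"fn": "drive_tool", "kwargs": {"offset": [[0,0,0.3],[-0.1,0,0.3],[-0.25,0,0],[-0.25,0,0],[-0.15,0,0],[-0.1,0,0],[-0.1,0,0],[-0.15,0,0],[-0.2,0,0],[-0.2,0,0]], "turn": [[0,0,0],[0,0,0],[0,0,0],[0,0,0],[0,0,0],[0,0,0],[0,0,0],[0,0,0],[0,0,0],[0,0,0]], "hand": [0,0,0,0,0,0,0,0,0,0]}}

```text
time_s: 17.8
position: [0.5008, -0.1847, 0.093]
tool_rot: [[-0.997, 0.079, 0.0], [0.079, 0.997, -0.0], [-0.0, -0.0, -1.0]]
ft_force: [-4.5, -1.5, 2.3]
grip_width: -0.0
gripper_force: 1.7
```

Emit:
{"fn": "drive_tool", "kwargs": {"offset": [[-0.2,0,0],[-0.2,0,0],[-0.2,0,0],[-0.2,0,0],[-0.2,0,0],[-0.2,0,0],[-0.2,0,0],[-0.2,0,0],[-0.2,0,0],[-0.2,0,0]], "turn": [[0,0,0],[0,0,0],[0,0,0],[0,0,0],[0,0,0],[0,0,0],[0,0,0],[0,0,0],[0,0,0],[0,0,0]], "hand": [0,0,0,0,0,0,0,0,0,0]}}

```text
time_s: 19.05
position: [0.5804, -0.1909, 0.0929]
tool_rot: [[-0.997, 0.079, -0.0], [0.079, 0.997, 0.0], [0.0, 0.0, -1.0]]
ft_force: [-4.0, -2.2, 0.2]
grip_width: 0.0
gripper_force: 1.7
```

```bash
python3 a.py
```

```text
[ 95.85401399 -20.21876242  92.87603494] 18.24852333421206 258.204595272859 9.137636774536894e-07 [-3.98474808 -2.19757379  0.16829171]
```

Emit:
{"fn": "drive_tool", "kwargs": {"offset": [[-0.1,0,0],[-0.1,0,0],[-0.08,0,0],[-0.05,0,0],[-0.04,0,0],[-0.03,0,0],[0,0,0],[0,0,0],[0,0,0],[0,0,0]], "turn": [[0,0,0],[0,0,0],[0,0,0],[0,0,0],[0,0,0],[0,0,0],[0,0,0],[0,0,0],[0,0,0],[0,0,0]], "hand": [0,0,0,0,0,0,0,0,0,0]}}

```text
time_s: 20.3
position: [0.5923, -0.1917, 0.0929]
tool_rot: [[-0.997, 0.079, -0.009], [0.079, 0.997, 0.002], [0.009, 0.001, -1.0]]
ft_force: [-22.6, -1.3, 9.5]
grip_width: 0.0001
gripper_force: 11.1
```

```bash
python3 a.py
```

```text
[107.7490146  -20.11459404  92.91582857] 20.72616247506291 262.0754546291893 6.103274350995844e-05 [-22.58465182  -1.2875563    9.50199271]
```

Emit:
{"fn": "drive_tool", "kwargs": {"offset": [[0.3,0,0],[0.7,0,0],[1,0,0],[1,0,-0.5],[1,0,-0.9],[1,0,-0.9],[0.5,0,-0.9],[0,0,0],[0,0,0],[0,0,0]], "turn": [[0,0,0],[0,0,0],[0,0,0],[0,0,0],[0,0,0],[0,0,0],[0,0,0],[0,0,0],[0,0,0],[0,0,0]], "hand": [0,0,0,0,0,0,0,0,0,0]}}

```text
time_s: 21.55
position: [0.3768, -0.1745, 0.22]
tool_rot: [[-0.997, 0.078, -0.001], [0.078, 0.997, 0.001], [0.001, 0.001, -1.0]]
ft_force: [0.1, -0.1, 0.3]
grip_width: -0.0001
gripper_force: 0.0
```

```bash
python3 -c "
from h import *
s=observe();print(s['time_s'],s['position'],s['ft_force'],s['qvel'])
i=get_image('top');c=camera_info('top')
K=[(155,215,137),(50,180,140),(120,45,120),(120,-85,120),(280,45,120)]
x0,y0,k=190,120,4.5
cr=cv2.resize(i[y0:y0+130,x0:x0+175],None,fx=k,fy=k,interpolation=2)
for q in proj(c,b2w(b,K)): cv2.drawMarker(cr,tuple(int(v) for v in (q-[x0,y0]+.5)*k),(0,0,255),0,12,1)
cv2.imwrite('pics/t3.png',cr)"
```

```text
21.55 [ 0.37684216 -0.17450266  0.21999594] [ 0.13690251 -0.07084649  0.25592413] [ 0.01790372  0.09555705 -0.09149026 -0.02709285  0.33257049  0.02984243]
```

View pics/t3.png

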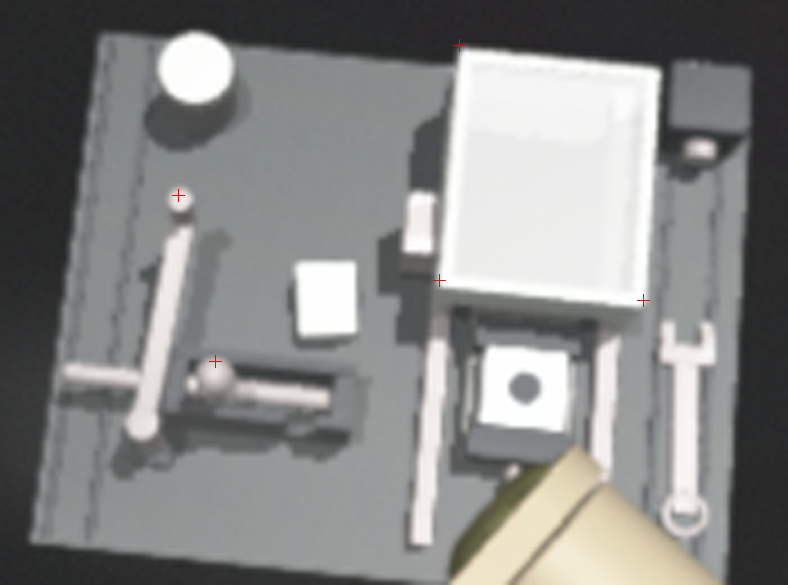

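The top view shows everything open: catch back with its pin at (181,199), handle up with the knob at (215,375), bolt drawn out left, guard back with its front edge at y≈287. Nothing else moved and the arm is clear, so I'm handing it in.

```bash
python3 -c "
from rig import env
print(env.close_job())"
```

```text
the job is handed in; nothing more can be done
None
```

The job is handed in at about 21.6 s of the 58 s: catch swung fully back, handle up clear of its notch, bolt slid fully out to the left and guard pushed all the way back, with the arm clear and the other things in the final top view undisturbed; no verdict came back.

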